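Empty the push-release battery dock into the tray

TASK

Unlock the charging dock by holding its spring-centred lever fully over to the left (as seen from the robot) for about a second and letting it return to the middle. Then press each battery pack that is in the dock down until it springs up, pull it out and set it in the open cardboard tray, off the other packs. When every pack is in the tray, lock the dock again by holding the lever fully to the right for about a second and letting it go; leave the tape roll, label roll and marker where they are.

Things in the scene. Friction and masses are not known exactly. Their poses are not given: they have to be found in the camera images.
- dock: Grey charging dock fixed to the table right of the paper trimmer, 230 mm (its x) by 168 mm (its y), 100 mm high. Origin: centre of its underside; +x points away from the robot, +y to the left (yaw within 0.35 rad). Its top is flat at z = 100 mm. Four open wells of 58 mm (x) by 43 mm (y) are let into the top, centred at dock (x, y) = (-2.5, 47.5), (-2.5, -47.5), (72.5, 47.5) and (72.5, -47.5) mm; some may be empty. The lever stands on the front part at dock (-74.5, 0) mm.
- lever (a joint): Angle of the lever in rad: 0 upright in the middle, positive to the left (dock +y), negative to the right, stops at +-0.35; a spring of 0.6 N m/rad brings it back to 0. Its axis runs along dock x, through dock (x, y, z) = (-74.5, 0, 95) mm. It slides the inner locking bar only near the end of its throw, so take it past 0.3 rad and hold it beyond 0.25 rad for at least half a second. Pushed at the black head this takes about 5 N.
- lever_tip (a point): Top end of the lever, 57 mm from its axis (52 mm above the dock's top). The lever's black head is 26 mm (dock x) by 12 mm (dock y) by 28 mm high and reaches from 24 to 52 mm above the dock's top; below it is a round steel stem of 10 mm.
- lock_bar (a joint): Travel in m of the locking bar hidden inside the dock: about 0 = locked (packs cannot be pressed in more than about 1 mm), above 0.005 = unlocked. It stays where the lever has left it: lever fully left unlocks, fully right locks (below 0.003).
- tray_in (a point): Centre of the inner floor of the open cardboard tray, a loose tray (0.6 kg) left of the trimmer, outside 180 mm (its x) by 200 mm (its y), 35 mm high, walls and floor 4 mm thick; z up. x and y are the tray's own axes.
- pack1_mid (a point): Centre of a white battery pack, a box of 55 mm (own x) by 40 mm (own y) by 75 mm (own z, up), about 0.12 kg, that starts in the front-left well of the dock with its top flush with the dock's top (centre 62.5 mm above the table). Pressed down 7 to 9 mm (about 5 N, hard stop at 9 mm) and let go, it is unlatched and a spring plate lifts it until its top stands 34 mm above the dock's top; it then lies loose on the plate and lifts straight out. May be absent (None).
- eject1 (a joint): Height in m of the spring plate in the front-left well: 0 latched down, 0.034 sprung up, -0.009 pressed fully in. The plate in an empty well stays at 0.
- pack2_mid (a point): Centre of a white battery pack, a box of 55 mm (own x) by 40 mm (own y) by 75 mm (own z, up), about 0.12 kg, that starts in the front-right well of the dock with its top flush with the dock's top (centre 62.5 mm above the table). Pressed down 7 to 9 mm (about 5 N, hard stop at 9 mm) and let go, it is unlatched and a spring plate lifts it until its top stands 34 mm above the dock's top; it then lies loose on the plate and lifts straight out. May be absent (None).
- eject2 (a joint): Height in m of the spring plate in the front-right well: 0 latched down, 0.034 sprung up, -0.009 pressed fully in. The plate in an empty well stays at 0.
- pack3_mid (a point): Centre of a white battery pack, a box of 55 mm (own x) by 40 mm (own y) by 75 mm (own z, up), about 0.12 kg, that starts in the back-left well of the dock with its top flush with the dock's top (centre 62.5 mm above the table). Pressed down 7 to 9 mm (about 5 N, hard stop at 9 mm) and let go, it is unlatched and a spring plate lifts it until its top stands 34 mm above the dock's top; it then lies loose on the plate and lifts straight out. May be absent (None).
- eject3 (a joint): Height in m of the spring plate in the back-left well: 0 latched down, 0.034 sprung up, -0.009 pressed fully in. The plate in an empty well stays at 0.
- pack4_mid (a point): Centre of a white battery pack, a box of 55 mm (own x) by 40 mm (own y) by 75 mm (own z, up), about 0.12 kg, that starts in the back-right well of the dock with its top flush with the dock's top (centre 62.5 mm above the table). Pressed down 7 to 9 mm (about 5 N, hard stop at 9 mm) and let go, it is unlatched and a spring plate lifts it until its top stands 34 mm above the dock's top; it then lies loose on the plate and lifts straight out. May be absent (None).
- eject4 (a joint): Height in m of the spring plate in the back-right well: 0 latched down, 0.034 sprung up, -0.009 pressed fully in. The plate in an empty well stays at 0.
- tape_roll: Bystander, not to be moved: brown packing tape roll 104 mm across, 48 mm high; origin at the centre of its underside.
- labels: Bystander, not to be moved: white label roll 64 mm across, 38 mm high; origin at the centre of its underside.
- marker: Bystander, not to be moved: black-capped marker 138 mm long; origin at the centre of its underside.

How it is judged:
By the outcome, as a careful person would: the job done as asked, in the order asked, and still so for the second after the job is handed in, with the robot touching nothing.
Of pack1, pack2, pack3, pack4 only 2 to 4 are there at a start; the rules pass over those that are not, and their reading is None.
At some moment in a run one of tray may be knocked a few centimetres aside while the robot is not near it.
Once in a run the grip may slacken for a moment while it holds something.
It also fails if it takes over 210 s, if anything falls off the work surface, if the arm or the gripper's body presses on something with over 40 N, if the wrist force passes 120 N, or if a joint passes its speed limit or range.

ROBOT

A 6-joint arm with a two-finger parallel gripper is mounted at the origin on a cart in front of the work surface, level with it; the furniture and walls round the work are solid. World frame = base frame: x ahead of the robot, y to its left, z up, the work surface at z = 0. Lengths are in mm, angles in rad, forces in N, time in s.
With the tool pointing down it reaches from about 350 to 975 mm from the base axis. Payload 7.1 kg.
Tool frame: the origin (TCP) lies at the very end of the fingers, on their centre line; the grasp point (between the pads) lies 19 mm behind it; z points along the fingers, y is the line along which they close (so a half turn about z gives the same grasp; the last joint's range is limited). The gripper opens to 88 mm and grips with 3 to 60 N. Pads are 20 mm wide; open, the fingers measure 115 mm over their backs; the gripper's body (75 mm by 178 mm) begins 61 mm behind the grasp point.
Start: joints at [1.095, 0.423, 1.63, -0, 1.089, -0.019], TCP at [275.641, 560.916, 222.675] pointing down, gripper open.
Joint ranges: [-3, 3], [-0.9, 2.11], [0.09, 2.58], [-1.31, 4.45], [0.11, 2.69], [-2.54, 2.54]. Speed limits (rad/s): [2.39, 2.39, 3.01, 3.14, 3.14, 3.14].

INTERFACE

Orientations are given as a rotation vector (axis times angle).
In Python, from workcell import sensors, imaging, close_job gives the robot as it stands. The module is installed in compiled form; this text tells all that it offers.
- The arm moves only by the tool servo_tool, never from a script. Its argument "steps" is a list of rows, each a list of 3 entries, a list of its own where there are three numbers: the shift along the world's x, y, z in m, then the turn, a rotation vector about the world's x, y, z in degrees, then the opening, from -1 (shut) to 1 (fully open). A call has exactly 8 rows; each row shifts and turns the commanded pose from where the row before left it; what a row does not reach is not made up. A row lasts 1/12 s, in which the tool goes at most 41.7 mm and 7.16 degrees, less where a joint would pass 70% of its speed; a pose out of reach is approached as far as the arm can. A call is refused whole if a number of a shift passes 0.0417 or a number of a turn 7.16, either way. A call with a gripper value outside its range is refused whole. The fingers move at their own pace and stop on an object; the grip force is fixed at half the most. Time passes only in rows, so rows that do not move let the fingers close, or fill a call up. It gives the time, the measured TCP pose, the force, the opening and the grip force at its end, in the units of the state.
- sensors.get_obs(): the state, without advancing time (a new reading comes with each control period).
- imaging.get_image(name): name is "scene" or "top" or "wrist"; returns a dict with "color" (400x640x3 uint8, blue, green, red), "range_z" (400x640 float32, mm along the optical axis (not along the pixel's ray), 0 where there is no reading), "vertical_fov" (degrees; the focal length in pixels is half the picture's height over the tangent of half this angle, whatever the lens; pixels are square), "cx", "cy" (the principal point, pixels), "rvec" (rotation vector, rad) and "tvec" (3), from world to camera coordinates, as OpenCV has them; the wrist camera has in their place "tool_from_camera" (4x4, takes a point from camera to tool coordinates, whose origin is the TCP and whose axes are the flange's). Camera axes: x right, y down, z forward; pixel columns grow to the right and rows downward; lengths in mm; the calibration is good to about 2 mm. A picture is of the moment at which its call begins: read the wrist's pose just before it.
- close_job(): hands the job in; it is judged then, once.
The state is a dict: "t": time; "qpos": joint angles; "qvel": joint speeds; "joint_torque": joint torques, N m; "ee_pos": TCP position; "orientation": TCP orientation; "ft_force": force on the tool from outside, world axes, zero at the start; "moment": the same for the moment, N m; "width": finger opening in mm; "grasp_force": force on a finger pad.
Only numpy, scipy, OpenCV 4.12 (cv2) and the standard library are available. Lean on these libraries where they do the work, as an engineer would, in place of code of your own. Each camera call takes 0.05 s, during which the arm holds its last target. There are 200 camera calls.

## Working session

There is one attempt and no reset: what is moved stays moved. The work goes in short steps, Python scripts to look and compute and a tool call to move; the robot and the scene stay as the last step left them, time stands still between calls to the robot, and variables do not carry over. Pictures are saved under pics/ and viewed, at most 14 in all, crops included, and the job is handed in when it is done.

Besides the shell and the picture viewer there is one more tool, called after "Request:" in YAML: its name, and indented under it one key for each argument. servo_tool: Moves the arm, as the interface text tells. Its arguments: {"type":"object","properties":{"steps":{"type":"array"}},"required":["steps"]}

```bash
mkdir -p pics
cat > h.py <<'E'
import numpy as np, cv2
from scipy.spatial.transform import Rotation as R
from workcell import sensors, imaging
def cloud(name):
    o=sensors.get_obs(); d=imaging.get_image(name); c=d["color"]; z=d["range_z"].astype(float)
    f=200/np.tan(np.radians(d["vertical_fov"])/2)
    v,u=np.mgrid[:400,:640]
    P=np.stack([(u-d["cx"])/f*z,(v-d["cy"])/f*z,z],-1)
    if "rvec" in d:
        M=R.from_rotvec(np.ravel(d["rvec"])).as_matrix(); W=(P-np.ravel(d["tvec"]))@M
    else:
        T=np.array(d["tool_from_camera"]); Q=P@T[:3,:3].T+T[:3,3]
        W=Q@R.from_rotvec(o["orientation"]).as_matrix().T+o["ee_pos"]
    W[z==0]=np.nan
    return c,W
E
python3 - <<'E'
from h import *
print(sensors.get_obs())
for n in("scene","top"):
    c,W=cloud(n); cv2.imwrite(f"pics/{n}0.png",c); np.save(n+"0.npy",W)
E
```

```text
{'t': 0.0, 'qpos': array([ 1.09500357e+00,  4.23832447e-01,  1.63071600e+00, -3.07963875e-05,
        1.08857392e+00, -1.89998986e-02]), 'qvel': array([ 0.00075055, -0.00026933,  0.0011351 ,  0.00056336,  0.00125813,
       -0.00127492]), 'joint_torque': array([-3.22026935e-04, -5.44623756e+01, -2.73675835e+01,  6.43165922e-02,
        2.26949737e-02, -1.61694770e-04]), 'ee_pos': array([275.39489761, 560.42366759, 221.89671505]), 'orientation': array([-7.11205589e-01, -3.05967288e+00,  2.33994046e-03]), 'ft_force': array([ 0.83299004, -0.5610781 , -0.34524274]), 'moment': array([ 0.02806129,  0.05161904, -0.0027208 ]), 'grasp_force': 0.0, 'width': 87.78283231156796}
```

View pics/scene0.png

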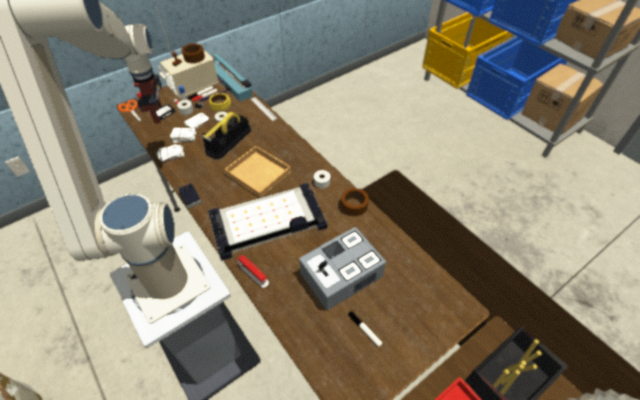

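View pics/top0.png

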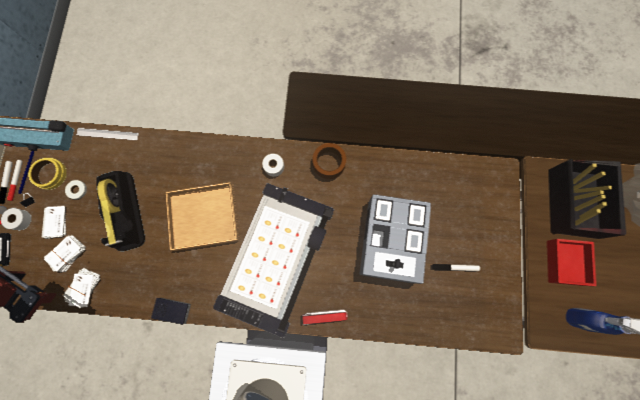

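The top view shows the dock at about (397,240). It has packs back-left (384,210), back-right (416,214) and front-right (413,241), and the front-left well (380,236) looks empty. The tray is at (201,217) and the lever at (395,264). Next I'll measure these.

Run:
```python
from h import *
W=np.load("top0.npy"); c=cv2.imread("pics/top0.png")
Z=W[...,2]
def box(m,n):
    p=W[m][:,:2].astype(np.float32); r=cv2.minAreaRect(p); print(n,len(p),r, cv2.boxPoints(r).round(0).tolist())
v,u=np.mgrid[:400,:640]
print("table z",np.nanmedian(Z[280:310,450:500]), "res mm/px",W[200,201]-W[200,200])
m=(abs(Z-100)<6)&(u>355)&(u<440)&(v>185)&(v<295); 
n,l,s,_=cv2.connectedComponentsWithStats(m.astype(np.uint8)); box(l==1+np.argmax(s[1:,4]),"dock")
m=(Z>115)&(u>355)&(u<440)&(v>185)&(v<295); print("lever",W[m].round(0)[:60:4].tolist(),m.sum())
m=(Z>25)&(Z<45)&(u>155)&(u<245)&(v>175)&(v<255); box(m,"tray")
for q in [(384,210),(416,214),(413,241),(380,236),(201,217),(272,165),(328,145),(328,160),(460,268),(272,260),(320,205),(316,238)]: print(q,W[q[1],q[0]].round(0))
big=cv2.resize(c[180:300,350:490],None,fx=5,fy=5,interpolation=cv2.INTER_CUBIC); cv2.imwrite("pics/dock.png",big)
```

```text
table z 0.38164162021156517 res mm/px [-0.31500346 -4.22241531  3.30203395]
dock 4449 ((487.75433349609375, -331.6772155761719), (169.5748748779297, 229.812255859375), 86.34382629394531) [[368.0, -409.0], [597.0, -424.0], [608.0, -254.0], [378.0, -240.0]]
lever [[425.0, -323.0, 136.0], [425.0, -330.0, 152.0], [422.0, -326.0, 150.0], [419.0, -321.0, 148.0], [420.0, -331.0, 150.0], [416.0, -326.0, 151.0], [414.0, -321.0, 137.0], [414.0, -328.0, 153.0], [411.0, -324.0, 149.0], [409.0, -321.0, 138.0], [409.0, -328.0, 155.0], [406.0, -323.0, 153.0], [403.0, -321.0, 139.0], [404.0, -329.0, 151.0], [401.0, -330.0, 148.0]] 57
tray 485 ((492.4592590332031, 237.5559539794922), (224.3282928466797, 220.36227416992188), 13.404838562011719) [[358.0, 319.0], [409.0, 104.0], [627.0, 156.0], [576.0, 371.0]]
(384, 210) [ 562. -291.  103.]
(416, 214) [ 559. -383.  103.]
(413, 241) [ 482. -377.  101.]
(380, 236) [ 497. -295.   24.]
(201, 217) [510. 259.   0.]
(272, 165) [697.  58.   0.]
(328, 145) [ 762. -116.   50.]
(328, 160) [ 730. -119.   -2.]
(460, 268) [ 424. -538.   18.]
(272, 260) [398.  21.  22.]
(320, 205) [ 574. -107.   34.]
(316, 238) [ 467. -105.   88.]
```

View pics/dock.png

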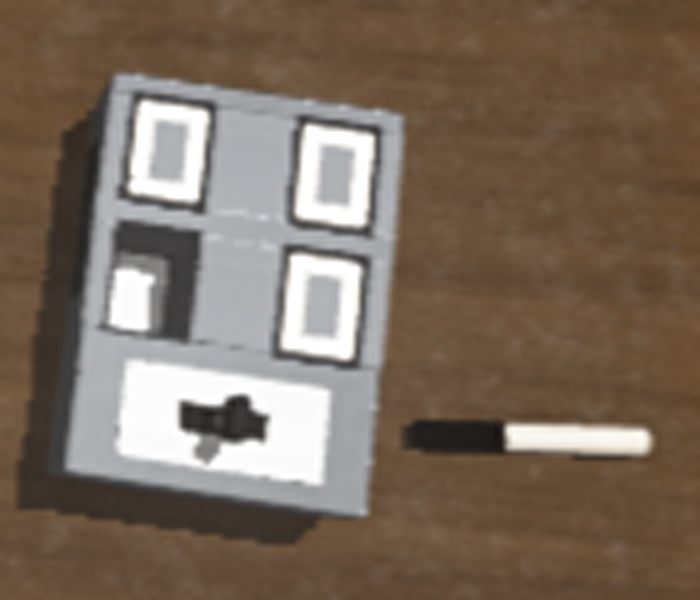

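Request:
servo_tool:
  steps:
    - [[0.025,-0.03,0.01],[0,0,2.8],1]
    - [[0.025,-0.03,0.01],[0,0,2.8],1]
    - [[0.025,-0.03,0.01],[0,0,2.8],1]
    - [[0.025,-0.03,0.01],[0,0,2.8],1]
    - [[0.025,-0.03,0.01],[0,0,2.8],1]
    - [[0.025,-0.03,0.01],[0,0,2.8],1]
    - [[0.025,-0.03,0.01],[0,0,2.8],1]
    - [[0.025,-0.03,0.01],[0,0,2.8],1]

```text
t: 0.77
ee_pos: [476.3, 319.1, 302.9]
orientation: [-0.1, -3.14, 0.0]
ft_force: [1.6, 1.1, 0.2]
width: 88.1
grasp_force: 0.0
```

Request:
servo_tool:
  steps:
    - [[0,-0.04,0],[0,0,0],0]
    - [[0,-0.04,0],[0,0,0],0]
    - [[0,-0.04,0],[0,0,0],0]
    - [[0,-0.04,0],[0,0,0],0]
    - [[0,-0.04,0],[0,0,0],0]
    - [[0,-0.04,0],[0,0,0],0]
    - [[0,-0.04,0],[0,0,0],0]
    - [[0,-0.04,0],[0,0,0],0]

```text
t: 1.43
ee_pos: [475.0, -0.9, 302.6]
orientation: [-0.103, -3.14, -0.0]
ft_force: [0.3, -0.1, 1.0]
width: 44.4
grasp_force: 0.0
```

Request:
servo_tool:
  steps:
    - [[-0.008,-0.04,0],[0,0,0],0]
    - [[-0.008,-0.04,0],[0,0,0],0]
    - [[-0.008,-0.04,0],[0,0,0],0]
    - [[-0.008,-0.04,0],[0,0,0],0]
    - [[-0.008,-0.04,0],[0,0,0],0]
    - [[-0.008,-0.04,0],[0,0,0],0]
    - [[-0.008,-0.04,0],[0,0,0],0]
    - [[-0.008,-0.04,0],[0,0,0],0]

```text
t: 2.1
ee_pos: [410.5, -320.9, 302.5]
orientation: [-0.104, -3.14, -0.0]
ft_force: [0.8, -0.3, 0.2]
width: 44.2
grasp_force: 0.0
```

Run:
```python
from h import *
c,W=cloud("wrist"); cv2.imwrite("pics/w1.png",c); Z=W[...,2]
m=(Z>128)&(Z<165)&(abs(W[...,0]-413)<40)&(abs(W[...,1]+327)<40); p=W[m]; print("lever",len(p),np.nanmin(p,0),np.nanmax(p,0),np.median(p,0))
m=(abs(Z-100)<8); print(np.nanmedian(Z[m]));r=cv2.minAreaRect(W[m][:,:2].astype(np.float32)); print(r,cv2.boxPoints(r))
c,W=cloud("top"); Z=W[...,2]; v,u=np.mgrid[:400,:640]
m=(Z>25)&(Z<45)&(u>155)&(u<245)&(v>175)&(v<255); print("tray z>25",m.sum())
h=cv2.cvtColor(c,cv2.COLOR_BGR2HSV); m=(h[...,2]>150)&(h[...,1]>80)&(u>155)&(u<245)&(v>175)&(v<265)
p=W[m]; p=p[p[:,2]<50]; r=cv2.minAreaRect(p[:,:2].astype(np.float32)); print("tray",m.sum(),r,cv2.boxPoints(r).tolist(),np.nanmedian(p[:,2]))
```

```text
lever 375 [ 400.22755456 -334.39483556  129.42632118] [ 425.88388732 -321.80521756  152.58085637] [ 410.68275435 -327.84993135  150.00613862]
99.22849699308786
((486.8945007324219, -333.03271484375), (168.25433349609375, 228.93423461914062), 86.27569580078125) [[ 367.2046  -409.54694]
 [ 595.65533 -424.41748]
 [ 606.5844  -256.5185 ]
 [ 378.13367 -241.64795]]
tray z>25 492
tray 3548 ((516.0989990234375, 252.94508361816406), (191.30587768554688, 201.98886108398438), 13.93201732635498) [[398.9435119628906, 327.9380798339844], [447.5764465332031, 131.89129638671875], [633.2545166015625, 177.95208740234375], [584.62158203125, 373.9988708496094]] 4.097847315507104
```

View pics/w1.png

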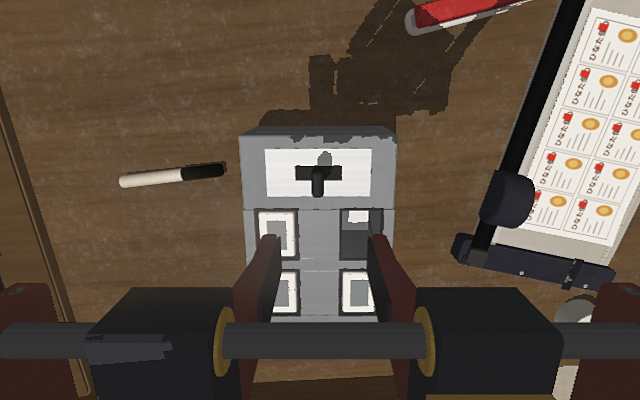

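The wrist view shows the lever head at (318,180) and the packs at (277,235), (285,292) and (357,292). The front-left well (360,230) is empty. The dock fit is 229x168 mm, which agrees with its given size. I'll straddle the lever next.

Request:
servo_tool:
  steps:
    - [[0.0015,-0.0035,-0.02],[0,0,0],0]
    - [[0.0015,-0.0035,-0.02],[0,0,0],0]
    - [[0,0,-0.02],[0,0,0],0]
    - [[0,0,-0.02],[0,0,0],0]
    - [[0,0,-0.03],[0,0,0],0]
    - [[0,0,-0.03],[0,0,0],0]
    - [[0,0,-0.02],[0,0,0],0]
    - [[0,0,-0.009],[0,0,0],0]

```text
t: 2.87
ee_pos: [413.2, -324.0, 130.7]
orientation: [-0.103, -3.136, -0.005]
ft_force: [-0.4, 0.1, 0.5]
width: 43.7
grasp_force: 0.0
```

Request:
servo_tool:
  steps:
    - [[0,0.005,0],[0,0,0],0]
    - [[0,0.005,0],[0,0,0],0]
    - [[0,0.005,0],[0,0,0],0]
    - [[0,0.003,0],[0,0,0],0]
    - [[0,0.003,0],[0,0,0],0]
    - [[0,0.003,0],[0,0,0],0]
    - [[0,0,0],[0,0,0],0]
    - [[0,0,0],[0,0,0],0]

```text
t: 3.53
ee_pos: [415.6, -302.8, 134.7]
orientation: [0.103, 3.138, -0.003]
ft_force: [0.7, -2.8, 3.9]
width: 43.8
grasp_force: 2.1
```

Request:
servo_tool:
  steps:
    - [[0,0.002,0],[0,0,0],0]
    - [[0,0.001,0],[0,0,0],0]
    - [[0,0.001,0],[0,0,0],0]
    - [[0,0,0],[0,0,0],0]
    - [[0,0,0],[0,0,0],0]
    - [[0,0,0],[0,0,0],0]
    - [[0,0,0],[0,0,0],0]
    - [[0,0,0],[0,0,0],0]

```text
t: 4.2
ee_pos: [415.7, -299.2, 134.3]
orientation: [0.103, 3.137, -0.003]
ft_force: [2.0, -4.4, 4.3]
width: 43.8
grasp_force: 3.0
```

Run:
```python
from h import *
o=sensors.get_obs();print(o["ee_pos"],o["ft_force"])
c,W=cloud("wrist"); cv2.imwrite("pics/w2.png",c)
```

```text
[ 415.72541341 -299.17496545  134.3180282 ] [ 2.04323048 -4.42893942  4.30023697]
```

View pics/w2.png

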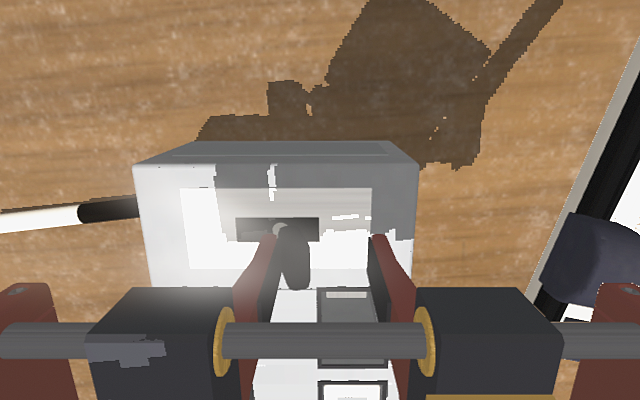

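The view shows the lever head at (292,265), pushed over towards dock-left by the right-hand finger. I'll push to the stop and hold it there.

Request:
servo_tool:
  steps:
    - [[0,0.001,0],[0,0,0],0]
    - [[0,0.001,0],[0,0,0],0]
    - [[0,0.001,0],[0,0,0],0]
    - [[0,0,0],[0,0,0],0]
    - [[0,0,0],[0,0,0],0]
    - [[0,0,0],[0,0,0],0]
    - [[0,0,0],[0,0,0],0]
    - [[0,0,0],[0,0,0],0]

```text
t: 4.92
ee_pos: [415.9, -297.0, 134.1]
orientation: [0.103, 3.137, -0.005]
ft_force: [1.7, -9.1, 0.5]
width: 44.2
grasp_force: 4.4
```

Request:
servo_tool:
  steps:
    - [[0,0.001,0],[0,0,0],0]
    - [[0,0.001,0],[0,0,0],0]
    - [[0,0,0],[0,0,0],0]
    - [[0,0,0],[0,0,0],0]
    - [[0,0,0],[0,0,0],0]
    - [[0,0,0],[0,0,0],0]
    - [[0,0,0],[0,0,0],0]
    - [[0,0,0],[0,0,0],0]

```text
t: 5.58
ee_pos: [416.0, -296.7, 134.1]
orientation: [0.102, 3.136, -0.01]
ft_force: [1.0, -17.8, -4.4]
width: 44.0
grasp_force: 7.7
```

Request:
servo_tool:
  steps:
    - [[0,0,0],[0,0,0],0]
    - [[0,0,0],[0,0,0],0]
    - [[0,0,0],[0,0,0],0]
    - [[0,0,0],[0,0,0],0]
    - [[0,0,0],[0,0,0],0]
    - [[0,0,0],[0,0,0],0]
    - [[0,0,0],[0,0,0],0]
    - [[0,0,0],[0,0,0],0]

```text
t: 6.25
ee_pos: [416.0, -296.7, 134.2]
orientation: [0.102, 3.136, -0.01]
ft_force: [0.6, -17.9, -4.7]
width: 44.0
grasp_force: 7.7
```

Request:
servo_tool:
  steps:
    - [[0,-0.006,0],[0,0,0],0]
    - [[0,-0.006,0],[0,0,0],0]
    - [[0,-0.006,0],[0,0,0],0]
    - [[0,-0.006,0],[0,0,0],0]
    - [[0,-0.007,0],[0,0,0],0]
    - [[0,0,0.03],[0,0,0],0]
    - [[0,0,0.03],[0,0,0],0]
    - [[0,0,0.01],[0,0,0],-1]

```text
t: 6.92
ee_pos: [415.5, -325.1, 206.5]
orientation: [0.104, 3.137, -0.002]
ft_force: [0.6, -0.1, -0.2]
width: 40.1
grasp_force: 0.0
```

Request:
servo_tool:
  steps:
    - [[0.016,-0.013,0],[0,0,0],-1]
    - [[0.016,-0.013,0],[0,0,0],-1]
    - [[0.016,-0.013,0],[0,0,0],-1]
    - [[0.016,-0.013,0],[0,0,0],-1]
    - [[0,0,-0.02],[0,0,0],-1]
    - [[0,0,-0.02],[0,0,0],-1]
    - [[0,0,-0.02],[0,0,0],-1]
    - [[0,0,-0.02],[0,0,0],-1]

```text
t: 7.58
ee_pos: [478.1, -375.7, 122.0]
orientation: [-0.104, -3.139, -0.002]
ft_force: [0.8, 1.0, 0.1]
width: 0.6
grasp_force: 0.0
```

Request:
servo_tool:
  steps:
    - [[0.003,-0.004,-0.01],[0,0,0],-1]
    - [[0,0,-0.01],[0,0,0],-1]
    - [[0,0,-0.003],[0,0,0],-1]
    - [[0,0,-0.003],[0,0,0],-1]
    - [[0,0,-0.003],[0,0,0],-1]
    - [[0,0,0],[0,0,0],-1]
    - [[0,0,0],[0,0,0],-1]
    - [[0,0,0],[0,0,0],-1]

```text
t: 8.25
ee_pos: [481.9, -380.4, 95.7]
orientation: [0.103, 3.139, -0.001]
ft_force: [-1.9, 0.4, 4.1]
width: 0.5
grasp_force: 2.3
```

Request:
servo_tool:
  steps:
    - [[0,0,-0.002],[0,0,0],-1]
    - [[0,0,-0.002],[0,0,0],-1]
    - [[0,0,-0.001],[0,0,0],-1]
    - [[0,0,0],[0,0,0],-1]
    - [[0,0,0],[0,0,0],-1]
    - [[0,0,0],[0,0,0],-1]
    - [[0,0,0],[0,0,0],-1]
    - [[0,0,0],[0,0,0],-1]

```text
t: 8.92
ee_pos: [482.1, -380.6, 91.3]
orientation: [0.103, 3.139, -0.002]
ft_force: [-3.7, 2.3, 12.0]
width: 0.3
grasp_force: 5.9
```

Request:
servo_tool:
  steps:
    - [[0,0,0.03],[0,0,0],-1]
    - [[0,0,0.04],[0,0,0],-1]
    - [[0.025,-0.002,0],[0,0,0],-1]
    - [[0.025,-0.002,0],[0,0,0],-1]
    - [[0.025,-0.001,0],[0,0,0],-1]
    - [[0,0,-0.02],[0,0,0],-1]
    - [[0,0,-0.02],[0,0,0],-1]
    - [[0,0,-0.015],[0,0,0],-1]

```text
t: 9.58
ee_pos: [557.0, -384.6, 103.5]
orientation: [0.102, 3.14, 0.0]
ft_force: [-0.8, 0.1, -0.3]
width: 0.8
grasp_force: 0.0
```

Request:
servo_tool:
  steps:
    - [[0,0,-0.004],[0,0,0],-1]
    - [[0,0,-0.004],[0,0,0],-1]
    - [[0,0,-0.003],[0,0,0],-1]
    - [[0,0,-0.002],[0,0,0],-1]
    - [[0,0,-0.001],[0,0,0],-1]
    - [[0,0,0],[0,0,0],-1]
    - [[0,0,0],[0,0,0],-1]
    - [[0,0,0],[0,0,0],-1]

```text
t: 10.25
ee_pos: [557.0, -385.4, 92.3]
orientation: [0.104, 3.139, -0.001]
ft_force: [-2.6, 1.3, 5.1]
width: 0.2
grasp_force: 2.5
```

Press 2 mm further to reach the stop, then move to pack 3 (dx +6, dy +95).

Request:
servo_tool:
  steps:
    - [[0,0,-0.001],[0,0,0],-1]
    - [[0,0,-0.001],[0,0,0],-1]
    - [[0,0,0],[0,0,0],-1]
    - [[0,0,0],[0,0,0],-1]
    - [[0,0,0],[0,0,0],-1]
    - [[0,0,0],[0,0,0],-1]
    - [[0,0,0],[0,0,0],-1]
    - [[0,0,0],[0,0,0],-1]

```text
t: 10.92
ee_pos: [557.2, -385.5, 91.4]
orientation: [0.104, 3.138, -0.001]
ft_force: [-3.8, 2.5, 11.8]
width: 0.5
grasp_force: 5.9
```

Request:
servo_tool:
  steps:
    - [[0,0,0.03],[0,0,0],-1]
    - [[0,0,0.04],[0,0,0],-1]
    - [[0.002,0.032,0],[0,0,0],-1]
    - [[0.002,0.032,0],[0,0,0],-1]
    - [[0.002,0.031,0],[0,0,0],-1]
    - [[0,0,-0.02],[0,0,0],-1]
    - [[0,0,-0.02],[0,0,0],-1]
    - [[0,0,-0.015],[0,0,0],-1]

```text
t: 11.58
ee_pos: [563.0, -289.4, 103.9]
orientation: [0.102, 3.139, -0.001]
ft_force: [-0.2, -0.1, -0.7]
width: 0.2
grasp_force: 0.0
```

Request:
servo_tool:
  steps:
    - [[0,0,-0.004],[0,0,0],-1]
    - [[0,0,-0.004],[0,0,0],-1]
    - [[0,0,-0.003],[0,0,0],-1]
    - [[0,0,-0.002],[0,0,0],-1]
    - [[0,0,-0.002],[0,0,0],-1]
    - [[0,0,0],[0,0,0],-1]
    - [[0,0,0],[0,0,0],-1]
    - [[0,0,0],[0,0,0],-1]

```text
t: 12.25
ee_pos: [563.3, -290.5, 91.5]
orientation: [0.104, 3.138, -0.001]
ft_force: [-3.6, 3.1, 12.5]
width: 0.2
grasp_force: 6.1
```

Request:
servo_tool:
  steps:
    - [[0,0,0.03],[0,0,0],-1]
    - [[0,0,0.035],[0,0,0],-1]
    - [[0,0,0.035],[0,0,0],1]
    - [[0,0,0.035],[0,0,0],1]
    - [[-0.03,0,0.035],[0,0,0],1]
    - [[-0.03,0,0.035],[0,0,0],1]
    - [[-0.03,0,0.02],[0,0,0],1]
    - [[-0.03,0,0],[0,0,0],1]

```text
t: 12.92
ee_pos: [449.4, -291.6, 313.1]
orientation: [0.103, 3.132, -0.008]
ft_force: [0.4, -0.9, -0.3]
width: 37.4
grasp_force: 0.0
```

```bash
cat > t.py <<'E'
from h import *
def tops(name):
    c,W=cloud(name)
    for n,x,y in(("p2",481.4,-380),("p4",556.5,-385),("p3",562.5,-290.3)):
        with np.errstate(invalid='ignore'): m=(abs(W[...,2]-134)<7)&(abs(W[...,0]-x)<37)&(abs(W[...,1]-y)<30)
        p=W[m]
        if len(p)>20: print(name,n,len(p),p.mean(0).round(1),[np.round(q,1) for q in cv2.minAreaRect(p[:,:2].astype(np.float32))])
    return c,W
def tray(c,W):
    v,u=np.mgrid[:400,:640]; h=cv2.cvtColor(c,cv2.COLOR_BGR2HSV)
    with np.errstate(invalid='ignore'):
        m=(h[...,2]>120)&(h[...,1]>70)&(h[...,0]>8)&(h[...,0]<28)&(abs(W[...,0]-500)<200)&(abs(W[...,1]-250)<200)&(W[...,2]<12)&(W[...,2]>2.5)
    m=cv2.morphologyEx(m.astype(np.uint8),cv2.MORPH_OPEN,np.ones((3,3)))
    n,l,s,_=cv2.connectedComponentsWithStats(m); k=1+np.argmax(s[1:,4]); p=W[l==k]
    print("tray floor",len(p),np.nanmean(p,0).round(1),[np.round(q,1) for q in cv2.minAreaRect(p[:,:2].astype(np.float32))])
E
python3 - <<'E'
from t import *
o=sensors.get_obs();print(o["ee_pos"],o["ft_force"])
tops("wrist"); c,W=tops("top"); tray(c,W); cv2.imwrite("pics/top2.png",c)
E
```

```text
[ 449.40423028 -291.58615634  313.11187828] [ 0.36765074 -0.93774167 -0.27918589]
wrist p2 1934 [ 480.4 -379.2  132.9] [array([ 481.5, -380. ]), array([40.6, 54. ]), np.float64(86.8)]
wrist p4 907 [ 545.6 -388.8  132.8] [array([ 551.3, -385.4]), array([38.6, 44.8]), np.float64(87.2)]
wrist p3 1611 [ 560.4 -289.8  132.8] [array([ 562.3, -289.6]), array([39.5, 54.7]), np.float64(85.9)]
top p3 268 [ 563.6 -287.3  133.9] [array([ 563.5, -288.3]), array([39.5, 55.7]), np.float64(85.1)]
tray floor 58 [514.6 276.7   5.3] [array([515.2, 277.1]), array([39.2, 19.3]), np.float64(63.4)]
```

View pics/top2.png

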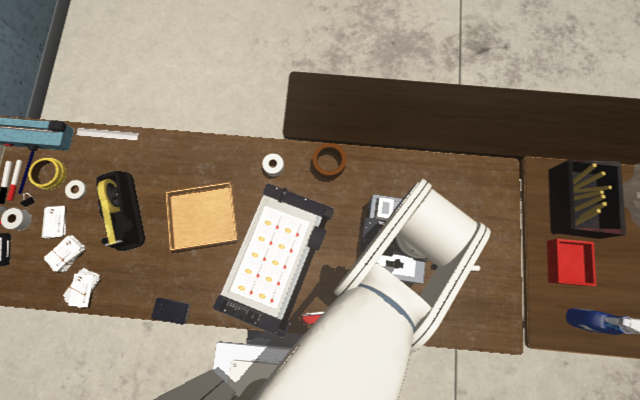

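All three packs stand sprung up (top at z≈133), and the tray at (201,217) has not moved. I'll fetch pack 3 first.

Request:
servo_tool:
  steps:
    - [[0.028,0.0005,-0.02],[0,0,0],1]
    - [[0.028,0.0005,-0.02],[0,0,0],1]
    - [[0.028,0.0005,-0.02],[0,0,0],1]
    - [[0.028,0.0005,-0.02],[0,0,0],1]
    - [[0,0,-0.03],[0,0,0],1]
    - [[0,0,-0.03],[0,0,0],1]
    - [[0,0,-0.03],[0,0,0],1]
    - [[0,0,-0.03],[0,0,0],1]

```text
t: 13.68
ee_pos: [561.4, -288.1, 105.7]
orientation: [0.103, 3.139, -0.0]
ft_force: [0.2, 0.4, -0.2]
width: 87.9
grasp_force: 0.0
```

Request:
servo_tool:
  steps:
    - [[0,0,-0.004],[0,0,0],1]
    - [[0,0,-0.004],[0,0,0],1]
    - [[0,0,0],[0,0,0],-1]
    - [[0,0,0],[0,0,0],-1]
    - [[0,0,0],[0,0,0],-1]
    - [[0,0,0],[0,0,0],-1]
    - [[0,0,0],[0,0,0],-1]
    - [[0,0,0],[0,0,0],-1]

```text
t: 14.35
ee_pos: [562.0, -288.3, 100.4]
orientation: [0.104, 3.137, -0.001]
ft_force: [0.3, 1.2, 7.2]
width: 51.6
grasp_force: 3.8
```

Request:
servo_tool:
  steps:
    - [[0,0,0.003],[0,0,0],1]
    - [[0,0,0.003],[0,0,0],1]
    - [[0,0,0],[0,0,0],-1]
    - [[0,0,0],[0,0,0],-1]
    - [[0,0,0],[0,0,0],-1]
    - [[0,0,0],[0,0,0],-1]
    - [[0,0,0],[0,0,0],-1]
    - [[0,0,0],[0,0,0],-1]

```text
t: 15.02
ee_pos: [560.2, -288.0, 104.7]
orientation: [-0.103, -3.139, -0.0]
ft_force: [0.7, 0.1, -0.2]
width: 40.0
grasp_force: 29.9
```

Request:
servo_tool:
  steps:
    - [[0,0,0],[0,0,0],-1]
    - [[0,0,0],[0,0,0],-1]
    - [[0,0,0],[0,0,0],-1]
    - [[0,0,0],[0,0,0],-1]
    - [[0,0,0.005],[0,0,0],-1]
    - [[0,0,0.005],[0,0,0],-1]
    - [[0,0,0],[0,0,0],-1]
    - [[0,0,0],[0,0,0],-1]

```text
t: 15.68
ee_pos: [560.8, -288.3, 115.7]
orientation: [0.103, 3.139, -0.001]
ft_force: [-0.3, 0.2, -0.6]
width: 39.8
grasp_force: 29.9
```

Request:
servo_tool:
  steps:
    - [[0,0,0.02],[0,0,0],-1]
    - [[0,0,0.03],[0,0,0],-1]
    - [[0,0,0.03],[0,0,0],-1]
    - [[0,0,0.03],[0,0,0],-1]
    - [[-0.005,0.02,0],[0,0,0],-1]
    - [[-0.005,0.03,0],[0,0,0],-1]
    - [[-0.005,0.035,0],[0,0,0],-1]
    - [[-0.005,0.035,0],[0,0,0],-1]

```text
t: 16.35
ee_pos: [539.9, -167.2, 225.2]
orientation: [0.106, 3.139, -0.0]
ft_force: [-0.2, 0.0, -1.7]
width: 39.8
grasp_force: 29.9
```

Request:
servo_tool:
  steps:
    - [[-0.007,0.035,0],[0,0,0],-1]
    - [[-0.007,0.035,0],[0,0,0],-1]
    - [[-0.007,0.035,0],[0,0,0],-1]
    - [[-0.007,0.035,0],[0,0,0],-1]
    - [[-0.007,0.035,0],[0,0,0],-1]
    - [[-0.007,0.035,0],[0,0,0],-1]
    - [[-0.007,0.03,0],[0,0,0],-1]
    - [[-0.007,0.02,0],[0,0,0],-1]

```text
t: 17.02
ee_pos: [483.8, 94.3, 225.2]
orientation: [0.101, 3.14, 0.001]
ft_force: [0.7, 0.0, -1.2]
width: 40.3
grasp_force: 29.9
```

Run:
```python
from t import *
o=sensors.get_obs();print(o["ee_pos"],o["ft_force"],o["width"],o["grasp_force"])
c,W=cloud("wrist"); cv2.imwrite("pics/w3.png",c); tray(c,W); np.save("w3.npy",W)
```

```text
[483.76276457  94.31288716 225.15167685] [ 0.74564879  0.00253912 -1.21883831] 40.27906909452251 29.920734465122223
tray floor 41 [511.6 234.4   3.1] [array([511.3, 234. ]), array([ 6.3, 11.4]), np.float64(14.1)]
```

View pics/w3.png

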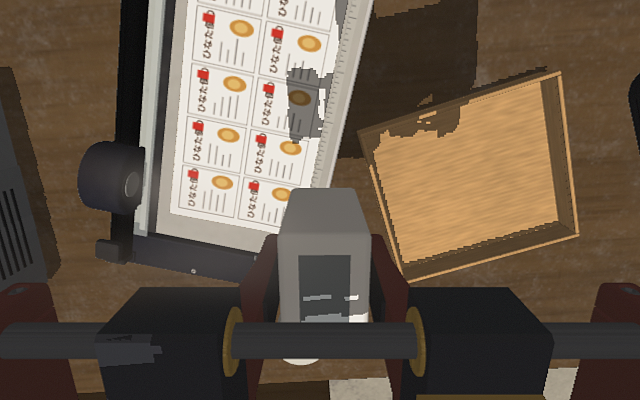

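The tray is fully visible, with outer rim corners at about (359,132), (561,72), (579,236) and (403,282). I'll fit the rim.

```bash
cat >> t.py <<'E'
def rim(W):
    with np.errstate(invalid='ignore'): m=(W[...,2]>29)&(W[...,2]<39)&(abs(W[...,0]-510)<190)&(W[...,1]>90)&(W[...,1]<430)
    n,l,s,_=cv2.connectedComponentsWithStats(cv2.dilate(m.astype(np.uint8),np.ones((5,5)))); k=1+np.argmax(s[1:,4]); p=W[m&(l==k)]
    r=cv2.minAreaRect(p[:,:2].astype(np.float32)); print("rim",len(p),np.median(p[:,2]).round(1),[np.round(q,1) for q in r]); print(cv2.boxPoints(r).round().tolist())
E
python3 - <<'E'
from t import *
W=np.load("w3.npy"); rim(W); rim(np.load("top0.npy"))
for u,v in((361,134),(559,74),(576,236),(405,278),(470,180),(450,220)): print((u,v),W[v,u].round(0))
E
```

```text
rim 3369 33.2 [array([510.5, 250.2]), array([180.5, 200.4]), np.float64(14.0)]
[[399.0, 326.0], [447.0, 131.0], [622.0, 175.0], [574.0, 369.0]]
rim 394 34.0 [array([511.1, 251.8]), array([181.2, 201.9]), np.float64(13.9)]
[[399.0, 328.0], [447.0, 132.0], [623.0, 175.0], [575.0, 372.0]]
(361, 134) [447. 134.  34.]
(559, 74) [403. 323.  35.]
(576, 236) [574. 366.  32.]
(405, 278) [616. 179.  28.]
(470, 180) [511. 258.   3.]
(450, 220) [558. 238.   3.]
```

Request:
servo_tool:
  steps:
    - [[0.007,0.027,0],[0,0,2.2],-1]
    - [[0.007,0.027,0],[0,0,2.2],-1]
    - [[0.007,0.027,0],[0,0,2.2],-1]
    - [[0.007,0.027,0],[0,0,2.2],-1]
    - [[0.007,0.027,0],[0,0,2.2],-1]
    - [[0.008,0.027,0],[0,0,2.2],-1]
    - [[0.008,0.027,0],[0,0,2.2],-1]
    - [[0.007,0.027,0],[0,0,2.2],-1]

```text
t: 17.73
ee_pos: [542.8, 309.1, 224.9]
orientation: [-0.381, 3.118, -0.0]
ft_force: [0.5, -0.1, -0.4]
width: 39.9
grasp_force: 29.9
```

Request:
servo_tool:
  steps:
    - [[0,0,-0.02],[0,0,0],-1]
    - [[0,0,-0.03],[0,0,0],-1]
    - [[0,0,-0.03],[0,0,0],-1]
    - [[0,0,-0.03],[0,0,0],-1]
    - [[0,0,-0.03],[0,0,0],-1]
    - [[0,0,-0.02],[0,0,0],-1]
    - [[0,0,-0.005],[0,0,0],-1]
    - [[0,0,0],[0,0,0],-1]

```text
t: 18.4
ee_pos: [541.5, 307.2, 58.3]
orientation: [0.378, -3.116, 0.002]
ft_force: [0.5, -0.9, -0.1]
width: 40.2
grasp_force: 29.9
```

Request:
servo_tool:
  steps:
    - [[0,0,-0.003],[0,0,0],-1]
    - [[0,0,-0.002],[0,0,0],-1]
    - [[0,0,-0.001],[0,0,0],-1]
    - [[0,0,-0.001],[0,0,0],-1]
    - [[0,0,-0.001],[0,0,0],-1]
    - [[0,0,0],[0,0,0],-1]
    - [[0,0,0],[0,0,0],-1]
    - [[0,0,0],[0,0,0],-1]

```text
t: 19.07
ee_pos: [542.5, 308.0, 52.1]
orientation: [-0.378, 3.119, 0.0]
ft_force: [-0.6, 0.4, -1.2]
width: 39.9
grasp_force: 29.9
```

Request:
servo_tool:
  steps:
    - [[0,0,-0.001],[0,0,0],-1]
    - [[0,0,-0.001],[0,0,0],-1]
    - [[0,0,-0.001],[0,0,0],-1]
    - [[0,0,0],[0,0,0],-1]
    - [[0,0,0],[0,0,0],-1]
    - [[0,0,0],[0,0,0],-1]
    - [[0,0,0],[0,0,0],-1]
    - [[0,0,0],[0,0,0],-1]

```text
t: 19.73
ee_pos: [542.6, 307.8, 49.5]
orientation: [-0.378, 3.119, -0.0]
ft_force: [-1.0, -0.9, 5.4]
width: 39.9
grasp_force: 30.0
```

Request:
servo_tool:
  steps:
    - [[0,0,0],[0,0,0],0.5]
    - [[0,0,0],[0,0,0],0.5]
    - [[0,0,0],[0,0,0],0.5]
    - [[0,0,0.01],[0,0,0],0.5]
    - [[0,0,0.03],[0,0,0],0.5]
    - [[0,0,0.04],[0,0,0],0.5]
    - [[0,0,0.04],[0,0,0],1]
    - [[0,0,0.04],[0,0,0],1]

```text
t: 20.4
ee_pos: [542.0, 307.8, 211.1]
orientation: [0.378, -3.118, 0.0]
ft_force: [1.7, 1.1, 0.8]
width: 75.8
grasp_force: 0.0
```

Request:
servo_tool:
  steps:
    - [[-0.005,-0.035,0],[0,0,-2.2],1]
    - [[-0.005,-0.035,0],[0,0,-2.2],1]
    - [[-0.005,-0.035,0],[0,0,-2.2],1]
    - [[-0.005,-0.035,0],[0,0,-2.2],1]
    - [[-0.005,-0.035,0],[0,0,-2.2],1]
    - [[-0.005,-0.035,0],[0,0,-2.2],1]
    - [[-0.005,-0.035,0],[0,0,-2.2],1]
    - [[-0.005,-0.035,0],[0,0,-2.2],1]

```text
t: 21.07
ee_pos: [501.9, 26.4, 209.7]
orientation: [0.106, 3.139, 0.0]
ft_force: [0.6, -0.2, -0.4]
width: 87.7
grasp_force: 0.0
```

Request:
servo_tool:
  steps:
    - [[0.005,-0.035,0],[0,0,0],1]
    - [[0.005,-0.035,0],[0,0,0],1]
    - [[0.005,-0.035,0],[0,0,0],1]
    - [[0.005,-0.035,0],[0,0,0],1]
    - [[0.005,-0.035,0],[0,0,0],1]
    - [[0.005,-0.035,0],[0,0,0],1]
    - [[0.005,-0.035,0],[0,0,0],1]
    - [[0.005,-0.035,0],[0,0,0],1]

```text
t: 21.73
ee_pos: [542.4, -253.9, 209.7]
orientation: [0.104, 3.139, -0.0]
ft_force: [1.2, 0.4, -0.1]
width: 87.8
grasp_force: 0.0
```

Request:
servo_tool:
  steps:
    - [[0.003,-0.035,0],[0,0,0],1]
    - [[0.003,-0.035,0],[0,0,0],1]
    - [[0.003,-0.034,0],[0,0,0],1]
    - [[0.003,-0.03,0],[0,0,0],1]
    - [[0,0,-0.02],[0,0,0],1]
    - [[0,0,-0.02],[0,0,0],1]
    - [[0,0,0],[0,0,0],1]
    - [[0,0,0],[0,0,0],1]

```text
t: 22.4
ee_pos: [553.7, -385.6, 168.4]
orientation: [-0.104, -3.138, -0.002]
ft_force: [0.0, -0.2, 0.2]
width: 88.1
grasp_force: 0.0
```

Run:
```python
from t import *
o=sensors.get_obs();print(o["ee_pos"],o["orientation"],o["ft_force"],o["width"])
tops("wrist"); c,W=tops("top"); rim(W); cv2.imwrite("pics/top3.png",c[150:280,140:340].repeat(3,0).repeat(3,1))
```

```text
[ 553.69129131 -385.61630143  168.44235156] [-1.03581575e-01 -3.13786571e+00 -2.22751048e-03] [ 0.03056647 -0.19995855  0.19551623] 88.11545243021394
wrist p2 7282 [ 481.2 -379.8  132.9] [array([ 482.5, -379.9]), array([40.1, 54.7]), np.float64(86.4)]
wrist p4 5387 [ 554.9 -384.5  132.8] [array([ 556.6, -384.6]), array([40. , 54.9]), np.float64(86.3)]
rim 408 34.0 [array([510.9, 251.3]), array([180.2, 201.3]), np.float64(13.9)]
[[399.0, 327.0], [448.0, 132.0], [623.0, 175.0], [574.0, 371.0]]
```

View pics/top3.png

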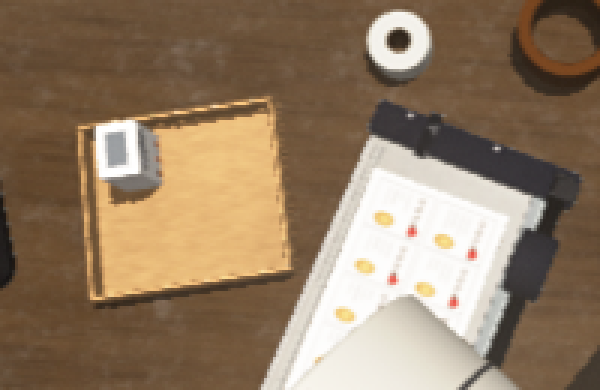

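Pack 3 stands upright in the tray's back-left (crop pixel (120,150)), and the tray has not moved. Pack 4 is next.

Request:
servo_tool:
  steps:
    - [[0.003,0.001,-0.02],[0,0,0],1]
    - [[0,0,-0.02],[0,0,0],1]
    - [[0,0,-0.018],[0,0,0],1]
    - [[0,0,-0.005],[0,0,0],1]
    - [[0,0,0],[0,0,0],-1]
    - [[0,0,0],[0,0,0],-1]
    - [[0,0,0],[0,0,0],-1]
    - [[0,0,0],[0,0,0],-1]

```text
t: 23.17
ee_pos: [558.3, -385.6, 107.6]
orientation: [0.103, 3.138, -0.002]
ft_force: [0.3, 0.3, 0.6]
width: 64.5
grasp_force: 0.0
```

Request:
servo_tool:
  steps:
    - [[0,0,0],[0,0,0],-1]
    - [[0,0,0],[0,0,0],-1]
    - [[0,0,0],[0,0,0],-1]
    - [[0,0,0],[0,0,0],-1]
    - [[0,0,0],[0,0,0],-1]
    - [[0,0,0],[0,0,0],-1]
    - [[0,0,0],[0,0,0],-1]
    - [[0,0,0],[0,0,0],-1]

```text
t: 23.83
ee_pos: [557.5, -385.1, 106.0]
orientation: [0.103, 3.14, -0.0]
ft_force: [0.0, -0.1, 2.3]
width: 39.8
grasp_force: 29.9
```

Request:
servo_tool:
  steps:
    - [[0,0,0.015],[0,0,0],-1]
    - [[0,0,0.035],[0,0,0],-1]
    - [[0,0,0.035],[0,0,0],-1]
    - [[0,0,0.034],[0,0,0],-1]
    - [[0,0.02,0],[0,0,0],-1]
    - [[0,0.03,0],[0,0,0],-1]
    - [[0,0.035,0],[0,0,0],-1]
    - [[0,0.035,0],[0,0,0],-1]

```text
t: 24.5
ee_pos: [556.9, -264.1, 224.7]
orientation: [-0.106, -3.14, -0.0]
ft_force: [0.7, -0.1, -1.8]
width: 39.7
grasp_force: 30.0
```

Request:
servo_tool:
  steps:
    - [[0,0.035,0],[0,0,2.2],-1]
    - [[0,0.035,0],[0,0,2.2],-1]
    - [[0,0.035,0],[0,0,2.2],-1]
    - [[0,0.035,0],[0,0,2.2],-1]
    - [[0,0.035,0],[0,0,2.2],-1]
    - [[0,0.035,0],[0,0,2.2],-1]
    - [[0,0.035,0],[0,0,2.2],-1]
    - [[0,0.035,0],[0,0,2.2],-1]

```text
t: 25.17
ee_pos: [556.9, 16.5, 224.7]
orientation: [0.381, -3.118, -0.0]
ft_force: [0.8, -0.2, -1.4]
width: 39.6
grasp_force: 30.0
```

Request:
servo_tool:
  steps:
    - [[0,0.02,0],[0,0,0],-1]
    - [[0,0.01,0],[0,0,0],-1]
    - [[0,0,0],[0,0,0],-1]
    - [[0,0,0],[0,0,0],-1]
    - [[0,0,0],[0,0,0],-1]
    - [[0,0,0],[0,0,0],-1]
    - [[0,0,0],[0,0,0],-1]
    - [[0,0,0],[0,0,0],-1]

```text
t: 25.83
ee_pos: [557.5, 43.9, 224.9]
orientation: [0.376, -3.119, 0.0]
ft_force: [-0.7, 0.0, -1.0]
width: 39.8
grasp_force: 30.0
```

Run:
```python
from t import *
o=sensors.get_obs();print(o["ee_pos"],o["orientation"],o["ft_force"],o["width"],o["grasp_force"])
c,W=cloud("wrist"); cv2.imwrite("pics/w4.png",c); rim(W)
```

```text
[557.47314532  43.93341604 224.93683413] [ 3.75782893e-01 -3.11902113e+00  8.35197109e-05] [-0.71516732  0.03805801 -0.98894095] 39.83388125373585 29.977883398532867
rim 2999 33.1 [array([510.7, 250.3]), array([180.2, 201.5]), np.float64(14.0)]
[[399.0, 326.0], [448.0, 131.0], [623.0, 174.0], [574.0, 370.0]]
```

View pics/w4.png

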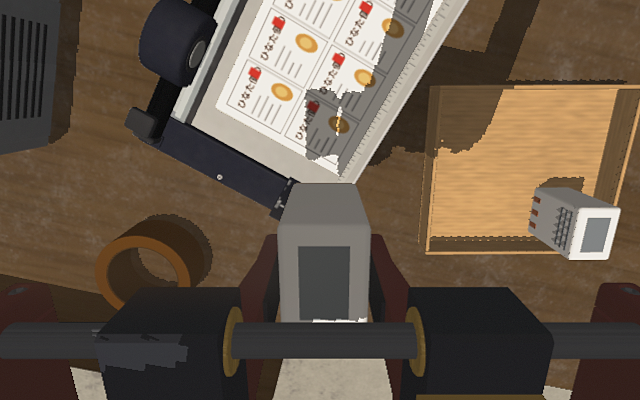

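The tray has not moved, pack 3 is standing in it, and pack 4 hangs straight in the grip.

Request:
servo_tool:
  steps:
    - [[0.001,0.021,0],[0,0,0],-1]
    - [[0.001,0.021,0],[0,0,0],-1]
    - [[0.001,0.021,0],[0,0,0],-1]
    - [[0.001,0.021,0],[0,0,0],-1]
    - [[0.001,0.021,0],[0,0,0],-1]
    - [[0.001,0.021,0],[0,0,0],-1]
    - [[0.001,0.021,0],[0,0,0],-1]
    - [[0.001,0.021,0],[0,0,0],-1]

```text
t: 26.55
ee_pos: [565.5, 213.6, 224.9]
orientation: [-0.377, 3.119, -0.0]
ft_force: [-1.0, -0.3, 0.0]
width: 40.0
grasp_force: 30.0
```

Request:
servo_tool:
  steps:
    - [[0,0,-0.02],[0,0,0],-1]
    - [[0,0,-0.03],[0,0,0],-1]
    - [[0,0,-0.03],[0,0,0],-1]
    - [[0,0,-0.03],[0,0,0],-1]
    - [[0,0,-0.03],[0,0,0],-1]
    - [[0,0,-0.02],[0,0,0],-1]
    - [[0,0,-0.008],[0,0,0],-1]
    - [[0,0,0],[0,0,0],-1]

```text
t: 27.22
ee_pos: [564.2, 212.2, 54.9]
orientation: [0.377, -3.115, 0.001]
ft_force: [0.7, 0.2, -0.8]
width: 39.7
grasp_force: 30.0
```

Request:
servo_tool:
  steps:
    - [[0,0,-0.001],[0,0,0],-1]
    - [[0,0,-0.001],[0,0,0],-1]
    - [[0,0,-0.001],[0,0,0],-1]
    - [[0,0,-0.001],[0,0,0],-1]
    - [[0,0,-0.001],[0,0,0],-1]
    - [[0,0,0],[0,0,0],-1]
    - [[0,0,0],[0,0,0],-1]
    - [[0,0,0],[0,0,0],-1]

```text
t: 27.88
ee_pos: [565.5, 213.0, 52.1]
orientation: [-0.378, 3.118, 0.0]
ft_force: [-0.2, 0.1, -1.6]
width: 39.6
grasp_force: 30.0
```

Request:
servo_tool:
  steps:
    - [[0,0,-0.001],[0,0,0],-1]
    - [[0,0,-0.001],[0,0,0],-1]
    - [[0,0,0],[0,0,0],-1]
    - [[0,0,0],[0,0,0],-1]
    - [[0,0,0],[0,0,0],-1]
    - [[0,0,0],[0,0,0],-1]
    - [[0,0,0],[0,0,0],-1]
    - [[0,0,0],[0,0,0],-1]

```text
t: 28.55
ee_pos: [566.1, 213.3, 51.0]
orientation: [-0.378, 3.117, 0.001]
ft_force: [-0.6, 0.2, 8.5]
width: 39.8
grasp_force: 30.0
```

Request:
servo_tool:
  steps:
    - [[0,0,0],[0,0,0],0.5]
    - [[0,0,0],[0,0,0],0.5]
    - [[0,0,0],[0,0,0],0.5]
    - [[0,0,0.01],[0,0,0],0.5]
    - [[0,0,0.03],[0,0,0],0.5]
    - [[0,0,0.04],[0,0,0],0.5]
    - [[0,0,0.04],[0,0,0],1]
    - [[0,0,0.04],[0,0,0],1]

```text
t: 29.22
ee_pos: [564.9, 212.7, 212.0]
orientation: [0.378, -3.118, 0.0]
ft_force: [0.6, -0.1, 0.6]
width: 75.9
grasp_force: 0.0
```

Request:
servo_tool:
  steps:
    - [[-0.005,-0.035,0],[0,0,-2.2],1]
    - [[-0.005,-0.035,0],[0,0,-2.2],1]
    - [[-0.005,-0.035,0],[0,0,-2.2],1]
    - [[-0.005,-0.035,0],[0,0,-2.2],1]
    - [[-0.005,-0.035,0],[0,0,-2.2],1]
    - [[-0.005,-0.035,0],[0,0,-2.2],1]
    - [[-0.005,-0.035,0],[0,0,-2.2],1]
    - [[-0.005,-0.035,0],[0,0,-2.2],1]

```text
t: 29.88
ee_pos: [524.8, -68.7, 210.7]
orientation: [0.106, 3.139, -0.0]
ft_force: [0.1, -0.8, -0.4]
width: 88.1
grasp_force: 0.0
```

Request:
servo_tool:
  steps:
    - [[-0.005,-0.037,0],[0,0,0],1]
    - [[-0.005,-0.037,0],[0,0,0],1]
    - [[-0.005,-0.037,0],[0,0,0],1]
    - [[-0.005,-0.037,0],[0,0,0],1]
    - [[-0.005,-0.037,0],[0,0,0],1]
    - [[-0.005,-0.037,0],[0,0,0],1]
    - [[-0.005,-0.037,0],[0,0,0],1]
    - [[-0.005,-0.037,0],[0,0,0],1]

```text
t: 30.55
ee_pos: [484.7, -364.9, 210.6]
orientation: [0.104, 3.14, -0.0]
ft_force: [1.8, 0.5, -0.1]
width: 87.7
grasp_force: 0.0
```

Request:
servo_tool:
  steps:
    - [[-0.003,-0.01,0],[0,0,0],1]
    - [[0,-0.007,0],[0,0,0],1]
    - [[0,0,-0.02],[0,0,0],1]
    - [[0,0,-0.02],[0,0,0],1]
    - [[0,0,0],[0,0,0],1]
    - [[0,0,0],[0,0,0],1]
    - [[0,0,0],[0,0,0],1]
    - [[0,0,0],[0,0,0],1]

```text
t: 31.22
ee_pos: [483.3, -380.0, 171.3]
orientation: [0.102, 3.138, -0.002]
ft_force: [0.9, 0.2, -0.9]
width: 87.9
grasp_force: 0.0
```

Run:
```python
from t import *
o=sensors.get_obs();print(o["ee_pos"],o["orientation"],o["ft_force"],o["width"])
tops("wrist"); c,W=tops("top"); rim(W); cv2.imwrite("pics/top4.png",c[150:280,140:340].repeat(3,0).repeat(3,1))
```

```text
[ 483.29194523 -379.95847214  171.33978414] [ 1.02002920e-01  3.13845696e+00 -1.73491661e-03] [ 0.94977571  0.21880793 -0.93325794] 87.88556994167277
wrist p2 5340 [ 479.8 -379.8  132.8] [array([ 481.7, -379.9]), array([40. , 54.3]), np.float64(86.4)]
rim 415 34.1 [array([510.7, 251.4]), array([181.2, 201.3]), np.float64(14.0)]
[[398.0, 327.0], [447.0, 132.0], [623.0, 176.0], [574.0, 371.0]]
```

View pics/top4.png

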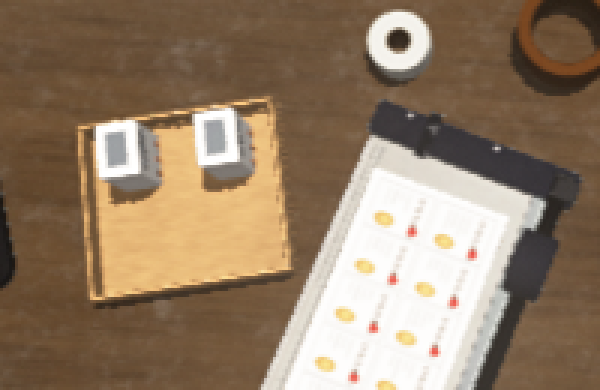

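Two packs stand upright in the tray, at crop pixels (125,155) and (222,143). Now the last one.

Request:
servo_tool:
  steps:
    - [[-0.001,0,-0.02],[0,0,0],1]
    - [[0,0,-0.02],[0,0,0],1]
    - [[0,0,-0.02],[0,0,0],1]
    - [[0,0,-0.005],[0,0,0],1]
    - [[0,0,0],[0,0,0],-1]
    - [[0,0,0],[0,0,0],-1]
    - [[0,0,0],[0,0,0],-1]
    - [[0,0,0],[0,0,0],-1]

```text
t: 31.98
ee_pos: [482.2, -380.7, 106.4]
orientation: [0.103, 3.138, -0.002]
ft_force: [0.3, -0.9, -0.9]
width: 64.5
grasp_force: 0.0
```

Request:
servo_tool:
  steps:
    - [[0,0,0],[0,0,0],-1]
    - [[0,0,0],[0,0,0],-1]
    - [[0,0,0],[0,0,0],-1]
    - [[0,0,0],[0,0,0],-1]
    - [[0,0,0],[0,0,0],-1]
    - [[0,0,0],[0,0,0],-1]
    - [[0,0,0],[0,0,0],-1]
    - [[0,0,0],[0,0,0],-1]

```text
t: 32.65
ee_pos: [481.5, -380.2, 105.0]
orientation: [0.103, 3.14, -0.0]
ft_force: [-0.2, 0.2, 1.2]
width: 39.8
grasp_force: 29.9
```

Request:
servo_tool:
  steps:
    - [[0,0,0.015],[0,0,0],-1]
    - [[0,0,0.035],[0,0,0],-1]
    - [[0,0,0.035],[0,0,0],-1]
    - [[0,0,0.035],[0,0,0],-1]
    - [[0,0.02,0],[0,0,0],-1]
    - [[0,0.03,0],[0,0,0],-1]
    - [[0,0.035,0],[0,0,0],-1]
    - [[0,0.035,0],[0,0,0],-1]

```text
t: 33.32
ee_pos: [480.8, -259.0, 224.8]
orientation: [-0.106, -3.14, -0.0]
ft_force: [-0.3, 0.1, -1.4]
width: 40.1
grasp_force: 30.0
```

Request:
servo_tool:
  steps:
    - [[0,0.035,0],[0,0,2.2],-1]
    - [[0,0.035,0],[0,0,2.2],-1]
    - [[0,0.035,0],[0,0,2.2],-1]
    - [[0,0.035,0],[0,0,2.2],-1]
    - [[0,0.035,0],[0,0,2.2],-1]
    - [[0,0.035,0],[0,0,2.2],-1]
    - [[0,0.035,0],[0,0,2.2],-1]
    - [[0,0.035,0],[0,0,2.2],-1]

```text
t: 33.98
ee_pos: [480.8, 21.5, 224.8]
orientation: [0.381, -3.118, -0.0]
ft_force: [0.6, -0.0, -1.0]
width: 39.9
grasp_force: 30.0
```

Request:
servo_tool:
  steps:
    - [[0,0.02,0],[0,0,0],-1]
    - [[0,0.01,0],[0,0,0],-1]
    - [[0,0,0],[0,0,0],-1]
    - [[0,0,0],[0,0,0],-1]
    - [[0,0,0],[0,0,0],-1]
    - [[0,0,0],[0,0,0],-1]
    - [[0,0,0],[0,0,0],-1]
    - [[0,0,0],[0,0,0],-1]

```text
t: 34.65
ee_pos: [481.4, 49.0, 224.9]
orientation: [0.376, -3.119, 0.0]
ft_force: [-0.9, 0.4, -1.2]
width: 40.0
grasp_force: 30.0
```

Run:
```python
from t import *
o=sensors.get_obs();print(o["ee_pos"],o["orientation"],o["ft_force"],o["width"],o["grasp_force"])
c,W=cloud("wrist"); cv2.imwrite("pics/w5.png",c); rim(W); rim(cloud("top")[1])
```

```text
[481.44388525  49.01816136 224.90250928] [ 3.75875467e-01 -3.11891541e+00  1.64097899e-04] [-0.9366928   0.43166187 -1.16418226] 40.008596315832214 29.98415172100067
rim 2040 33.0 [array([490.1, 245.4]), array([138.8, 201.7]), np.float64(14.2)]
[[398.0, 326.0], [448.0, 131.0], [582.0, 165.0], [533.0, 360.0]]
rim 60 33.9 [array([539.4, 356.3]), array([36.6, 93.6]), np.float64(80.3)]
[[490.0, 346.0], [582.0, 330.0], [589.0, 366.0], [496.0, 382.0]]
```

View pics/w5.png

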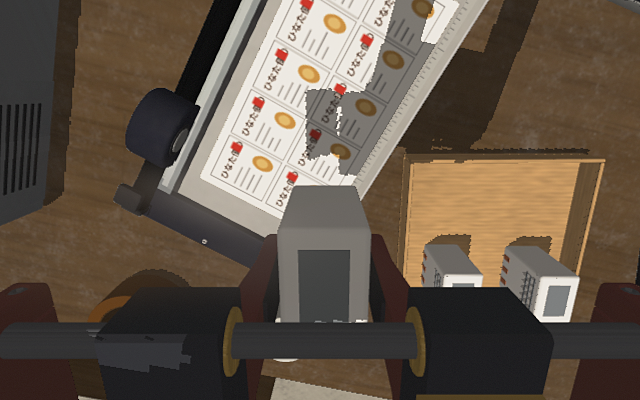

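Both packs stand in the tray at (455,270) and (545,285), and its front corners are unchanged. I'll place the last pack in the front middle.

Request:
servo_tool:
  steps:
    - [[-0.002,0.024,0],[0,0,0],-1]
    - [[-0.002,0.024,0],[0,0,0],-1]
    - [[-0.002,0.024,0],[0,0,0],-1]
    - [[-0.002,0.024,0],[0,0,0],-1]
    - [[-0.002,0.024,0],[0,0,0],-1]
    - [[-0.002,0.024,0],[0,0,0],-1]
    - [[-0.002,0.024,0],[0,0,0],-1]
    - [[-0.002,0.023,0],[0,0,0],-1]

```text
t: 35.42
ee_pos: [465.3, 242.0, 225.0]
orientation: [-0.378, 3.119, 0.0]
ft_force: [0.4, -0.6, -0.9]
width: 40.1
grasp_force: 30.0
```

Request:
servo_tool:
  steps:
    - [[0,0,-0.02],[0,0,0],-1]
    - [[0,0,-0.03],[0,0,0],-1]
    - [[0,0,-0.03],[0,0,0],-1]
    - [[0,0,-0.03],[0,0,0],-1]
    - [[0,0,-0.03],[0,0,0],-1]
    - [[0,0,-0.02],[0,0,0],-1]
    - [[0,0,-0.008],[0,0,0],-1]
    - [[0,0,0],[0,0,0],-1]

```text
t: 36.08
ee_pos: [464.3, 240.2, 55.2]
orientation: [0.377, -3.115, 0.002]
ft_force: [0.3, 0.6, -0.2]
width: 39.6
grasp_force: 30.0
```

Request:
servo_tool:
  steps:
    - [[0,0,-0.001],[0,0,0],-1]
    - [[0,0,-0.001],[0,0,0],-1]
    - [[0,0,-0.001],[0,0,0],-1]
    - [[0,0,-0.001],[0,0,0],-1]
    - [[0,0,-0.001],[0,0,0],-1]
    - [[0,0,0],[0,0,0],-1]
    - [[0,0,0],[0,0,0],-1]
    - [[0,0,0],[0,0,0],-1]

```text
t: 36.75
ee_pos: [465.5, 241.0, 52.1]
orientation: [-0.378, 3.119, 0.0]
ft_force: [-0.2, -0.3, -0.8]
width: 39.7
grasp_force: 30.0
```

Request:
servo_tool:
  steps:
    - [[0,0,-0.001],[0,0,0],-1]
    - [[0,0,-0.001],[0,0,0],-1]
    - [[0,0,-0.0005],[0,0,0],-1]
    - [[0,0,0],[0,0,0],-1]
    - [[0,0,0],[0,0,0],-1]
    - [[0,0,0],[0,0,0],-1]
    - [[0,0,0],[0,0,0],-1]
    - [[0,0,0],[0,0,0],-1]

```text
t: 37.42
ee_pos: [465.8, 241.1, 50.2]
orientation: [-0.378, 3.118, 0.0]
ft_force: [-1.5, -1.1, 8.9]
width: 39.6
grasp_force: 30.0
```

Request:
servo_tool:
  steps:
    - [[0,0,0],[0,0,0],0.5]
    - [[0,0,0],[0,0,0],0.5]
    - [[0,0,0],[0,0,0],0.5]
    - [[0,0,0.01],[0,0,0],0.5]
    - [[0,0,0.03],[0,0,0],0.5]
    - [[0,0,0.04],[0,0,0],0.5]
    - [[0,0,0.04],[0,0,0],0]
    - [[0,0,0.04],[0,0,0],0]

```text
t: 38.08
ee_pos: [464.8, 240.6, 211.5]
orientation: [0.378, -3.118, 0.0]
ft_force: [0.8, 0.1, 0.1]
width: 56.0
grasp_force: 0.0
```

Request:
servo_tool:
  steps:
    - [[-0.003,-0.035,0],[0,0,-2.2],0]
    - [[-0.003,-0.035,0],[0,0,-2.2],0]
    - [[-0.003,-0.035,0],[0,0,-2.2],0]
    - [[-0.003,-0.035,0],[0,0,-2.2],0]
    - [[-0.003,-0.035,0],[0,0,-2.2],0]
    - [[-0.003,-0.035,0],[0,0,-2.2],0]
    - [[-0.003,-0.035,0],[0,0,-2.2],0]
    - [[-0.003,-0.035,0],[0,0,-2.2],0]

```text
t: 38.75
ee_pos: [440.8, -40.6, 210.1]
orientation: [0.106, 3.139, -0.0]
ft_force: [-0.3, 1.0, 0.3]
width: 44.1
grasp_force: 0.0
```

Request:
servo_tool:
  steps:
    - [[-0.003,-0.036,0],[0,0,0],0]
    - [[-0.003,-0.036,0],[0,0,0],0]
    - [[-0.003,-0.036,0],[0,0,0],0]
    - [[-0.003,-0.036,0],[0,0,0],0]
    - [[-0.003,-0.036,0],[0,0,0],0]
    - [[-0.003,-0.036,0],[0,0,0],0]
    - [[-0.003,-0.036,0],[0,0,0],0]
    - [[-0.003,-0.036,0],[0,0,0],0]

```text
t: 39.42
ee_pos: [416.7, -328.9, 210.1]
orientation: [0.104, 3.14, -0.0]
ft_force: [0.7, -0.2, -0.2]
width: 43.7
grasp_force: 0.0
```

Run:
```python
from t import *
o=sensors.get_obs();print(o["ee_pos"],o["orientation"],o["ft_force"],o["width"])
c,W=cloud("top"); rim(W); cv2.imwrite("pics/top5.png",c[150:280,140:340].repeat(3,0).repeat(3,1))
c,W=cloud("wrist"); m=(W[...,2]>128)&(W[...,2]<165)&(abs(W[...,0]-413)<40)&(abs(W[...,1]+327)<40); p=W[m]; print("lever",len(p),np.nanmin(p,0),np.nanmax(p,0))
```

```text
[ 416.7498845  -328.86429872  210.11498889] [ 1.03896299e-01  3.13955744e+00 -2.58413283e-04] [ 0.72881033 -0.19613456 -0.21102144] 43.730185161609754
rim 430 34.1 [array([511. , 251.5]), array([180.9, 201.3]), np.float64(14.1)]
[[399.0, 327.0], [448.0, 132.0], [623.0, 176.0], [574.0, 371.0]]
lever 705 [ 400.14947613 -334.12971289  128.43423699] [ 425.67881169 -321.48144412  152.85975502]
```

View pics/top5.png

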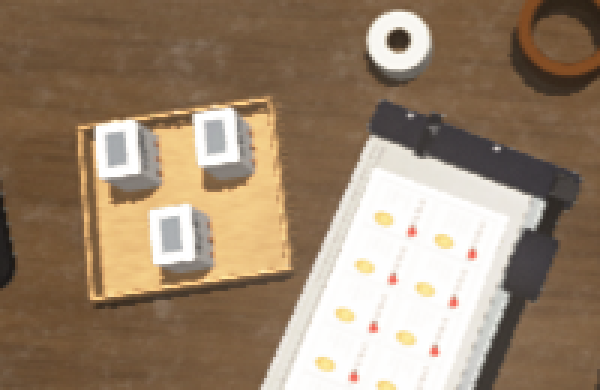

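All three packs stand upright and separate in the tray, at (127,155), (222,145) and (180,240). I'll lower over the lever and push it right.

Request:
servo_tool:
  steps:
    - [[-0.003,0.001,-0.02],[0,0,0],0]
    - [[0,0,-0.02],[0,0,0],0]
    - [[0,0,-0.02],[0,0,0],0]
    - [[0,0,-0.016],[0,0,0],0]
    - [[0,0,0],[0,0,0],0]
    - [[0,-0.005,0],[0,0,0],0]
    - [[0,-0.005,0],[0,0,0],0]
    - [[0,-0.004,0],[0,0,0],0]

```text
t: 40.18
ee_pos: [415.3, -341.1, 134.9]
orientation: [0.103, 3.138, -0.003]
ft_force: [0.1, 0.4, 0.1]
width: 44.3
grasp_force: 0.0
```

Request:
servo_tool:
  steps:
    - [[0,-0.003,0],[0,0,0],0]
    - [[0,-0.003,0],[0,0,0],0]
    - [[0,-0.003,0],[0,0,0],0]
    - [[0,-0.003,0],[0,0,0],0]
    - [[0,-0.002,0],[0,0,0],0]
    - [[0,-0.001,0],[0,0,0],0]
    - [[0,0,0],[0,0,0],0]
    - [[0,0,0],[0,0,0],0]

```text
t: 40.85
ee_pos: [414.3, -354.6, 133.8]
orientation: [-0.104, -3.14, -0.002]
ft_force: [0.1, 4.2, 4.1]
width: 44.0
grasp_force: 2.9
```

Request:
servo_tool:
  steps:
    - [[0,-0.001,0],[0,0,0],0]
    - [[0,-0.001,0],[0,0,0],0]
    - [[0,0,0],[0,0,0],0]
    - [[0,0,0],[0,0,0],0]
    - [[0,0,0],[0,0,0],0]
    - [[0,0,0],[0,0,0],0]
    - [[0,0,0],[0,0,0],0]
    - [[0,0,0],[0,0,0],0]

```text
t: 41.52
ee_pos: [414.2, -356.3, 133.6]
orientation: [-0.104, -3.139, -0.003]
ft_force: [0.1, 5.6, 4.6]
width: 43.8
grasp_force: 3.2
```

Request:
servo_tool:
  steps:
    - [[0,-0.001,0],[0,0,0],0]
    - [[0,-0.001,0],[0,0,0],0]
    - [[0,-0.001,0],[0,0,0],0]
    - [[0,0,0],[0,0,0],0]
    - [[0,0,0],[0,0,0],0]
    - [[0,0,0],[0,0,0],0]
    - [[0,0,0],[0,0,0],0]
    - [[0,0,0],[0,0,0],0]

```text
t: 42.18
ee_pos: [414.0, -357.6, 133.3]
orientation: [-0.105, -3.138, -0.007]
ft_force: [1.7, 12.9, 6.1]
width: 44.3
grasp_force: 6.5
```

Request:
servo_tool:
  steps:
    - [[0,-0.001,0],[0,0,0],0]
    - [[0,0,0],[0,0,0],0]
    - [[0,0,0],[0,0,0],0]
    - [[0,0,0],[0,0,0],0]
    - [[0,0,0],[0,0,0],0]
    - [[0,0,0],[0,0,0],0]
    - [[0,0,0],[0,0,0],0]
    - [[0,0,0],[0,0,0],0]

```text
t: 42.85
ee_pos: [413.9, -357.7, 133.2]
orientation: [-0.105, -3.138, -0.01]
ft_force: [2.8, 15.6, 7.0]
width: 44.3
grasp_force: 8.4
```

Request:
servo_tool:
  steps:
    - [[0,0,0],[0,0,0],0]
    - [[0,0,0],[0,0,0],0]
    - [[0,0,0],[0,0,0],0]
    - [[0,0,0],[0,0,0],0]
    - [[0,0,0],[0,0,0],0]
    - [[0,0,0],[0,0,0],0]
    - [[0,0,0],[0,0,0],0]
    - [[0,0,0],[0,0,0],0]

```text
t: 43.52
ee_pos: [413.9, -357.7, 133.2]
orientation: [-0.105, -3.138, -0.01]
ft_force: [2.9, 14.2, 6.8]
width: 43.5
grasp_force: 8.4
```

Request:
servo_tool:
  steps:
    - [[0,0.006,0],[0,0,0],0]
    - [[0,0.006,0],[0,0,0],0]
    - [[0,0.006,0],[0,0,0],0]
    - [[0,0.006,0],[0,0,0],0]
    - [[0,0.007,0],[0,0,0],0]
    - [[0,0,0.03],[0,0,0],0]
    - [[0,0,0.04],[0,0,0],0]
    - [[0,0,0.04],[0,0,0],0]

```text
t: 44.18
ee_pos: [413.5, -329.1, 243.7]
orientation: [-0.103, -3.137, -0.003]
ft_force: [0.2, -0.8, -0.9]
width: 43.8
grasp_force: 0.0
```

Request:
servo_tool:
  steps:
    - [[0,0.02,0.02],[0,0,0],0]
    - [[0,0.03,0],[0,0,0],0]
    - [[0,0.03,0],[0,0,0],0]
    - [[0,0.03,0],[0,0,0],0]
    - [[0,0.03,0],[0,0,0],0]
    - [[0,0.02,0],[0,0,0],0]
    - [[0,0,0],[0,0,0],0]
    - [[0,0,0],[0,0,0],0]

```text
t: 44.85
ee_pos: [414.5, -169.6, 263.6]
orientation: [0.1, 3.14, -0.001]
ft_force: [0.3, 0.2, 1.1]
width: 43.9
grasp_force: 0.0
```

Run:
```python
from t import *
o=sensors.get_obs();print(o["ee_pos"],o["ft_force"])
c,W=cloud("top"); rim(W); cv2.imwrite("pics/top6.png",c)
with np.errstate(invalid='ignore'): m=(W[...,2]>120)&(W[...,2]<165)&(abs(W[...,0]-413)<40)&(abs(W[...,1]+327)<40)
p=W[m]; print("lever",len(p),len(p) and (p.min(0),p.max(0)))
```

```text
[ 414.45168809 -169.55885376  263.60792194] [0.3415516  0.17296122 1.13328293]
rim 431 33.7 [array([511.1, 251.1]), array([181.4, 201. ]), np.float64(13.8)]
[[399.0, 327.0], [447.0, 132.0], [623.0, 175.0], [575.0, 370.0]]
lever 55 (array([ 400.67076711, -332.08995323,  133.5204572 ]), array([ 424.61059198, -320.12095325,  155.77646287]))
```

View pics/top6.png

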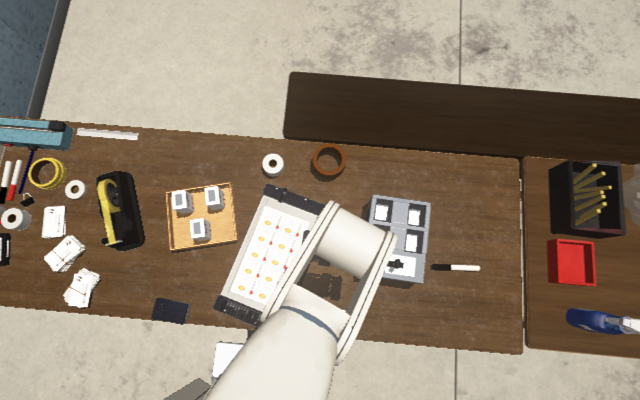

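The lever is back upright, the wells are empty, three packs stand in the tray at (181,202), (212,198) and (200,230), and the bystander items have not moved. Handing in.

```bash
python3 -c "
from workcell import close_job; print(close_job())"
```

```text
the job is handed in; nothing more can be done
None
```

The job is handed in: I unlocked the dock, stood the three packs it held upright and apart in the tray, then held the lever fully right to lock it again; the tape roll, label roll and marker were not touched, and close_job gave no verdict.

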